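# Scribe the siding's curve on the track plate

## Task

Mark the track curve on the ply offcut in the marking jig: push the jig's hinged curve template round by its free end until it is fully home against its stop screw, then pick up the scriber and draw its point slowly (about 2 cm a second) and lightly along the template's graduated curved edge, right across the ply from the open end of its pocket to the closed end, keeping the point both down on the ply and against the edge all the way and marking nothing else. Then lay the scriber down flat on the bench beside the jig, leaving the template home, the ply in its pocket and the sanding block, pliers and locomotive where they are.

Things in the scene. Friction and masses are not known exactly. Their poses are not given: they have to be found in the camera images.
- marking_jig: Fixed plywood board 255 x 230 x 12 mm on the bench; origin: centre of its underside, x along the 255 mm side, away from the robot at yaw 0. 6 mm high ledges make a pocket for the ply, open at its far +x end. An aluminium curve template (235 x 27 to 38 x 3 mm, top 26 mm over the bench) is hinged over it; the stop block with its screw, 29 mm over the bench, stands on the template's -y side.
- template (a joint): Hinge angle of the curve template. 0 = home, hard on the stop screw, its length then turned +0.12 rad from the jig's x axis. It starts open: a positive angle means its free -x end is swung to the jig's +y side (0.75 at most). Turns easily, stays where left. Vertical hinge at the jig's (0.100, -0.0455), screw head 5 mm proud. Pushing on the graduated +y edge holds it on the stop.
- knob (a point): Centre of the low black push knob on the template's free end, 195 mm from the hinge: 20 mm across at the top, 15 mm at the waist, from 26 to 40 mm above the bench, this point 33 mm above it.
- edge_start (a point): Point on the graduated edge at the height of the ply's top (22 mm over the bench); with the template home, where the edge crosses the ply's far, open end. Turns with the template: -x towards edge_end (drawing direction), y away from the template, z up. From here to edge_end the edge is a smooth easement that bulges some millimetres towards +y, its side face 1 to 4 mm above the ply: follow it by touch.
- edge_end (a point): The like point of the edge, in a straight line 105.8 mm from edge_start along its -x: where the edge, when home, crosses the near, closed end of the ply.
- ply: Loose rigid ply offcut with a pale top, 105 x 62 x 10 mm, one corner cut off, flat in the jig's pocket with 1.5 mm play, its top 22 mm above the bench and 4 mm above the ledges. Its length (own y axis) lies along the jig's x axis. Origin at the centre of its underside.
- pocket (a point): Centre of the pocket floor, where the centre of the ply's underside belongs.
- scriber: Loose steel scriber, 170 mm long, about 60 g, lying on the bench left of the jig, point roughly away from the robot. Origin mid-length at its underside, its axis 6 mm higher; x along it towards the point, z up as it lies. Hexagonal dark handle 12 to 13 mm thick from x = -85 to +20 mm, bright 6 mm shaft to x = 59, 3.2 mm point to x = 85.
- scriber_tip (a point): The end of the scriber's point, on its axis (rounded, 1.6 mm radius). It bears 7 N at most, down or sideways; 2 to 3 N is right. In use hold it 25 to 35 degrees from level, its handle leading in the drawing direction and angled some 15 to 20 degrees away from the template; parallel to the edge, its shaft would ride up on the bulge and lift the point off the ply.
- sanding_block: Bystander: cork sanding block 46 x 75 x 24 mm, to the right of the jig.
- pliers: Bystander: red-handled pliers 42 x 147 x 10 mm, to the right of the jig.
- loco: Bystander: dark red model locomotive with a grey roof, 37 x 179 x 45 mm, behind and to the left of the jig.
Mind the look-alikes: they are no part of the job. There is more than one size of the ply; the job needs the larger.

How it is judged:
By the outcome, as a careful person would: the job done as asked, in the order asked, and still so for the second after the job is handed in, with the robot touching nothing.
It also fails if it takes over 72 s, if anything falls off the work surface, if the arm or the gripper's body presses on something with over 40 N, if the wrist force passes 120 N, or if a joint passes its speed limit or range.

## Robot

A 6-joint arm with a two-finger parallel gripper is mounted at the origin on a cart in front of the work surface, level with it; the furniture and walls round the work are solid. World frame = base frame: x ahead of the robot, y to its left, z up, the work surface at z = 0. Lengths are in m, angles in rad, forces in N, time in s.
With the tool pointing down it reaches from about 0.3 to 0.775 m from the base axis. Payload 14.6 kg.
Tool frame: the origin (TCP) lies at the very end of the fingers, on their centre line; the grasp point (between the pads) lies 19 mm behind it; z points along the fingers, y is the line along which they close (so a half turn about z gives the same grasp; the last joint's range is limited). The gripper opens to 94 mm and grips with 3 to 60 N. Pads are 16 mm wide; open, the fingers measure 119 mm over their backs; the gripper's body (75 mm by 177 mm) begins 78 mm behind the grasp point.
Start: joints at [-1.191, 0.3, 1.521, -0, 1.321, -0.067], TCP at [0.238, -0.496, 0.205] pointing down, gripper open.
Joint ranges: [-3.03, 3.03], [-0.79, 2.21], [0.23, 2.52], [-1.04, 4.18], [0, 3.07], [-2.55, 2.55]. Speed limits (rad/s): [2.22, 2.22, 2.57, 3.14, 3.14, 3.14].

## Interface

Orientations are given as [roll, pitch, yaw] about the fixed x, y, z axes, in that order (R = Rz(yaw) Ry(pitch) Rx(roll)).
In Python, from station import * gives the robot as it stands.
- The arm moves only by the tool jog_arm, never from a script. Its argument "rows" is a list of rows, each a list of 3 entries, a list of its own where there are three numbers: the shift along the tool's x, y, z in m, then the turn about the tool's z in degrees, then the finger opening in m, from 0 to 0.094. A call has 1 to 12 rows; each row shifts and turns the commanded pose from where the row before left it, along the tool's axes as they then stand; what a row does not reach is not made up. A row lasts 1/12 s, in which the tool goes at most 41.7 mm and 7.16 degrees, less where a joint would pass 70% of its speed; a pose out of reach is approached as far as the arm can. A call is refused whole if a number of a shift passes 0.0417 or a number of a turn 7.16, either way. A call with a gripper value outside its range is refused whole. The fingers move at their own pace and stop on an object; "squeeze" is the grip in N (left out, the last holds). Time passes only in rows, so rows that do not move let the fingers close. It gives the time, the measured TCP pose, the force, the opening and the grip force at its end, in the units of the state.
- get_obs(): the state, without advancing time (a new reading comes with each control period).
- camera(name): name is "side" or "top"; returns a dict with "image" (400x640x3 uint8, red, green, blue), "range_z" (400x640 float32, m along the optical axis (not along the pixel's ray), 0 where there is no reading), "K" (3x3 intrinsics, pixels), "world_from_camera" (4x4, takes a point from camera to world coordinates). Camera axes: x right, y up, looking along -z (the intrinsics and any distortion apply to the point x, -y, -z); pixel columns grow to the right and rows downward; lengths in m; the calibration is good to about 2 mm. A picture is of the moment at which its call begins.
- hand_in(): hands the job in; it is judged then, once.
Trained networks look in a picture, given as the dict that the camera call returned (one of the last four; its "shot" number tells which), for a name from the list of things; names that differ only in an ending like _2 or _b are one class to them, and where a whole thing is asked for, a point or a joint stands for the part that bears it (a point fixed in the world has none). Each returns a list of dicts, best first, with "p" (0 to 1); they miss things now and then, are a little off and sometimes report something else, mostly with a low value. They report only what shows in the picture. A call takes as long as a camera call. They do not tell look-alikes from the thing itself.
- search_frame(label, picture): "at" ([column, row] as shares, 0 to 1, of the picture: columns of its width, rows of its height, amid what is visible of it).
- spot_point(label, picture): "at" ([column, row] as shares, 0 to 1, of the picture: columns of its width, rows of its height: a listed point, or the origin of a listed thing).
The state is a dict: "time_s": time; "qpos": joint angles; "joint_vel": joint speeds; "tau": joint torques, N m; "ee_pos": TCP position; "eef_rot": TCP orientation; "force": force on the tool from outside, world axes, zero at the start; "moment": the same for the moment, N m; "grip_width": finger opening in m; "grip_force": force on a finger pad.
Only numpy, scipy, OpenCV 4.12 (cv2) and the standard library are available. Lean on these libraries where they do the work, as an engineer would, in place of code of your own. Each camera call takes 0.05 s, during which the arm holds its last target. There are 200 camera calls.

## Working session

There is one attempt and no reset: what is moved stays moved. The work goes in short steps, Python scripts to look and compute and a tool call to move; the robot and the scene stay as the last step left them, time stands still between calls to the robot, and variables do not carry over. Pictures are saved under pics/ and viewed, at most 11 in all, crops included, and the job is handed in when it is done.

Besides the shell and the picture viewer there is one more tool, called after "Emit:" by a JSON object that holds its "name" and its "arguments", one argument or row to a line. jog_arm: Moves the arm, as the interface text tells. Its arguments: {"type":"object","properties":{"rows":{"type":"array","items":{"type":"array"}},"squeeze":{"type":"number"}},"required":["rows"]}

```bash
mkdir -p pics; ls; cat > h.py <<'E'
from station import *
import numpy as np, cv2
def pix(c,u,v,z=None):
    K=c["K"];T=c["world_from_camera"]
    d=np.array([(u-K[0,2])/K[0,0],-(v-K[1,2])/K[1,1],-1.])
    if z is None: s=float(c["range_z"][int(round(v)),int(round(u))])
    else: s=(z-T[2,3])/(T[:3,:3]@d)[2]
    return T[:3,:3]@(d*s)+T[:3,3]
def proj(c,p):
    K=c["K"];T=c["world_from_camera"]
    q=T[:3,:3].T@(np.asarray(p)-T[:3,3]); 
    return K[0,2]+K[0,0]*q[0]/-q[2], K[1,2]+K[1,1]*q[1]/q[2]
def shot(name,f=None):
    c=camera(name)
    if f: cv2.imwrite("pics/"+f,c["image"][:,:,::-1])
    return c
E
python3 - <<'E'
from h import *
for n in("top","side"):
    c=shot(n,n+"0.png"); print(n,c["K"].tolist(),np.round(c["world_from_camera"],3).tolist(),[k for k in c])
    for l,z in(("marking_jig",0),("knob",.033),("edge_start",.022),("edge_end",.022),("ply",.012),("pocket",.012),("scriber",0),("scriber_tip",.006),("sanding_block",0),("pliers",0),("loco",0)):
        for r in spot_point(l,c)[:3]:
            u,v=r["at"][0]*640,r["at"][1]*400
            print(l,round(r["p"],2),round(u),round(v),np.round(pix(c,u,v,z),4), np.round(pix(c,min(u,639),min(v,399)),3))
print(get_obs()["time_s"],get_obs()["eef_rot"])
E
```

```text
pics
top [[374.2808818157613, 0.0, 321.6871708997294], [0.0, 374.2808818157613, 201.80997241317903], [0.0, 0.0, 1.0]] [[0.025, 0.997, -0.076, 0.483], [-1.0, 0.026, 0.011, -0.033], [0.013, 0.076, 0.997, 1.04], [0.0, 0.0, 0.0, 1.0]] ['image', 'range_z', 'K', 'world_from_camera', 'shot']
marking_jig 0.85 315 196 [ 0.5786 -0.0242  0.    ] [ 0.578 -0.024  0.011]
knob 0.75 313 226 [ 0.4934 -0.0213  0.033 ] [ 0.493 -0.021  0.041]
edge_start 0.88 327 176 [ 0.6319 -0.0575  0.022 ] [ 0.633 -0.058  0.014]
edge_end 0.86 312 214 [ 0.5271 -0.0173  0.022 ] [ 0.527 -0.017  0.028]
ply 0.96 334 202 [ 0.5619 -0.0767  0.012 ] [ 0.561 -0.076  0.024]
ply 0.7 396 172 [ 0.6496 -0.2472  0.012 ] [ 0.651 -0.249  0.005]
pocket 0.8 334 200 [ 0.5664 -0.0765  0.012 ] [ 0.566 -0.076  0.022]
scriber 0.64 218 223 [ 0.4967  0.2412 -0.    ] [0.497 0.238 0.013]
scriber_tip 0.64 230 195 [0.5744 0.2096 0.006 ] [0.574 0.21  0.006]
pliers 0.81 427 254 [ 0.4247 -0.3382  0.    ] [ 0.425 -0.338  0.002]
loco 0.92 251 156 [0.6859 0.1581 0.    ] [0.677 0.15  0.045]
loco 0.37 422 207 [ 0.5547 -0.3241  0.    ] [ 0.553 -0.318  0.02 
[... 452 characters left out ...]
6316 -0.0701  0.022 ] [ 0.632 -0.077  0.026]
edge_end 0.96 303 202 [0.5365 0.004  0.022 ] [0.535 0.025 0.012]
ply 0.59 347 260 [ 0.6521 -0.271   0.012 ] [ 0.652 -0.268  0.01 ]
ply 0.57 316 217 [ 0.575  -0.0659  0.012 ] [ 0.576 -0.083  0.021]
pocket 0.78 313 220 [ 0.5653 -0.0846  0.012 ] [ 0.566 -0.101  0.021]
pocket 0.56 338 214 [ 0.632  -0.0483  0.012 ] [ 0.632 -0.071  0.024]
scriber 0.58 297 177 [0.5014 0.2263 0.    ] [0.501 0.226 0.   ]
sanding_block 0.78 305 279 [ 0.5576 -0.3292  0.    ] [ 0.612 -1.184  0.609]
pliers 0.82 255 278 [ 0.4495 -0.3314 -0.    ] [ 0.452 -0.342  0.007]
loco 0.76 358 187 [0.6962 0.1595 0.    ] [0.695 0.144 0.007]
1.2 [3.14156062e+00 2.44628406e-05 4.46761800e-01]
```

```bash
python3 - <<'E'
import cv2
a=cv2.imread("pics/top0.png")
cv2.imwrite("pics/t1.png",cv2.resize(a[130:290,190:450],None,fx=3,fy=3,interpolation=cv2.INTER_CUBIC))
a=cv2.imread("pics/side0.png")
cv2.imwrite("pics/s1.png",cv2.resize(a[140:300,220:420],None,fx=3.75,fy=3.75,interpolation=cv2.INTER_CUBIC))
E
```

```text
(no output)
```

View pics/t1.png

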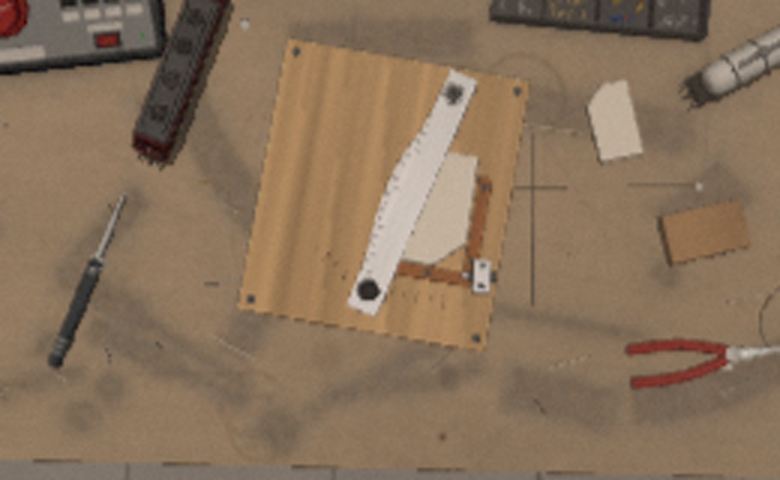

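View pics/s1.png

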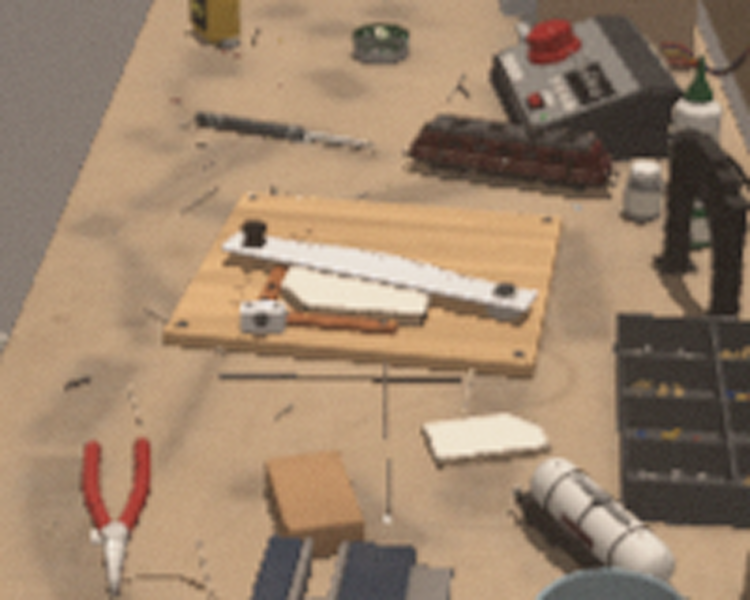

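The top crop shows the jig (crop centre ~383,195), the hinge screw (454,93), the knob (368,288) and the pale ply in the pocket (435,210). The scriber lies at left, from (55,360) to its tip at (124,197). Look-alikes: the ply in the pocket at full pixel (334,202) against the small loose offcut at (396,172), so I take the pocket one. There is only one scriber; the track rods by the jig are not it. The loco is at (251,156), and the tube and tray are unrelated.

```bash
cat > fit.py <<'E'
from h import *
from scipy.optimize import least_squares
def jig(p,q): # p=(x,y,yaw), q local
    c,s=np.cos(p[2]),np.sin(p[2]); q=np.asarray(q,float)
    return np.array([p[0]+c*q[0]-s*q[1],p[1]+s*q[0]+c*q[1],q[2]])
E
python3 - <<'E'
from fit import *
J=[(.1275,.115,.012),(.1275,-.115,.012),(-.1275,-.115,.012),(-.1275,.115,.012)]
g={"top":np.array([(288,40),(528,82),(483,350),(238,307)])/3+[190,130],
"side":np.array([(560,205),(540,370),(165,335),(245,195)])/3.75+[220,140]}
cc={}
for n in g:
    c=cc[n]=camera(n)
    gr=cv2.cvtColor(c["image"],cv2.COLOR_RGB2GRAY)
    r=cv2.cornerSubPix(gr,g[n].astype(np.float32).reshape(-1,1,2),(4,4),(-1,-1),(3,50,.01)).reshape(-1,2)
    W=np.array([pix(c,*x,.012) for x in g[n]]);W2=np.array([pix(c,*x,.012) for x in r])
    for w in (W,W2):
        f=lambda p:np.concatenate([(jig(p,j)-q)[:2] for j,q in zip(J,w)])
        s=least_squares(f,[.57,-.02,-.15]);print(n,np.round(s.x,4),np.round(s.fun*1000,1))
c=cc["top"]
for nm,u,v,z in(("hinge",454,93,.027),("knob",368,288,.04),("tip",124,197,.006),("tail",55,362,.006),("shoulder",97,264,.008)):
    print(nm,np.round(pix(c,190+u/3,130+v/3,z),4))
c=cc["side"]
for nm,u,v,z in(("hinge",506,290,.029),("knob",255,232,.037),("tip",372,147,.006),("tail",197,120,.008),("shoulder",302,133,.008)):
    print(nm,np.round(pix(c,220+u/3.75,140+v/3.75,z),4))
E
```

```text
top [ 0.581  -0.0338 -0.1489] [ 2.5  1.7  1.7 -2.2 -2.4 -1.5 -1.8  2. ]
top [ 0.5794 -0.0353 -0.1488] [  6.2   7.    7.  -13.9  -4.1  -3.   -9.2   9.9]
side [ 0.5857 -0.0369 -0.1166] [  0.1 -14.2   3.6  10.    1.7   0.3  -5.4   3.8]
side [ 0.5845 -0.0314 -0.0873] [ -5.8 -25.9   9.4  12.6   6.7   7.4 -10.3   5.9]
hinge [ 0.6733 -0.0949  0.027 ]
knob [ 0.4937 -0.0213  0.04  ]
tip [0.5721 0.206  0.006 ]
tail [0.4197 0.2622 0.006 ]
shoulder [0.5098 0.2276 0.008 ]
hinge [ 0.6758 -0.0973  0.029 ]
knob [ 0.4965 -0.028   0.037 ]
tip [0.5754 0.1999 0.006 ]
tail [0.4209 0.2503 0.008 ]
shoulder [0.5145 0.2238 0.008 ]
```

```bash
cat > plan.py <<'E'
# usage: plan.py x y z yaw n open [x0 y0 z0 yaw0]  -> rows in the tool axes
import sys,json
from h import *
a=list(map(float,sys.argv[1:]))
o=get_obs(); p=np.array(o["ee_pos"]); w=o["eef_rot"][2]
if len(a)>6: p=np.array(a[6:9]); w=a[9]
d=np.array(a[:3])-p; t=(a[3]-w+np.pi)%(2*np.pi)-np.pi if abs(a[3]-w)>np.pi else a[3]-w
n=int(a[4]); rows=[]
for i in range(n):
    c,s=np.cos(w),np.sin(w)
    e=d/n; rows.append([[round(c*e[0]+s*e[1],4),round(s*e[0]-c*e[1],4),round(-e[2],4)],round(-np.degrees(t/n),2),a[5]])
    w+=t/n
print(json.dumps(rows)); print("t",o["time_s"],np.round(p,4),"F",np.round(o["force"],1))
E
python3 plan.py .502 .02 .10 2.752 20 0
```

```text
[[[0.0231, -0.0176, 0.0053], -6.6, 0.0], [[0.0249, -0.0148, 0.0053], -6.6, 0.0], [[0.0265, -0.0118, 0.0053], -6.6, 0.0], [[0.0277, -0.0087, 0.0053], -6.6, 0.0], [[0.0285, -0.0055, 0.0053], -6.6, 0.0], [[0.0289, -0.0021, 0.0053], -6.6, 0.0], [[0.029, 0.0012, 0.0053], -6.6, 0.0], [[0.0286, 0.0045, 0.0053], -6.6, 0.0], [[0.0279, 0.0078, 0.0053], -6.6, 0.0], [[0.0268, 0.0109, 0.0053], -6.6, 0.0], [[0.0254, 0.014, 0.0053], -6.6, 0.0], [[0.0236, 0.0168, 0.0053], -6.6, 0.0], [[0.0216, 0.0194, 0.0053], -6.6, 0.0], [[0.0192, 0.0217, 0.0053], -6.6, 0.0], [[0.0166, 0.0238, 0.0053], -6.6, 0.0], [[0.0137, 0.0255, 0.0053], -6.6, 0.0], [[0.0107, 0.027, 0.0053], -6.6, 0.0], [[0.0075, 0.028, 0.0053], -6.6, 0.0], [[0.0042, 0.0287, 0.0053], -6.6, 0.0], [[0.0009, 0.029, 0.0053], -6.6, 0.0]]
t 1.3 [ 0.2376 -0.496   0.2055] F [0.8 0.4 0.7]
```

Emit:
{"name": "jog_arm", "arguments": {
  "rows": [
    [[0.023, -0.0175, 0.003], -6.6, 0],
    [[0.025, -0.015, 0.003], -6.6, 0],
    [[0.0265, -0.012, 0.003], -6.6, 0],
    [[0.0275, -0.0085, 0.003], -6.6, 0],
    [[0.0285, -0.0055, 0.003], -6.6, 0],
    [[0.029, -0.002, 0.003], -6.6, 0],
    [[0.029, 0.001, 0.003], -6.6, 0],
    [[0.0285, 0.0045, 0.003], -6.6, 0],
    [[0.028, 0.008, 0.003], -6.6, 0],
    [[0.027, 0.011, 0.003], -6.6, 0],
    [[0.0255, 0.014, 0.003], -6.6, 0],
    [[0.0235, 0.017, 0.003], -6.6, 0]
  ]
}}

```text
time_s: 2.3
ee_pos: [0.3972, -0.1849, 0.1695]
eef_rot: [3.141, 0.0, 1.835]
force: [-0.0, -0.1, 0.5]
grip_width: 0.0175
grip_force: 0.0
```

```bash
python3 plan.py .506 .013 .08 2.752 9 0
```

```text
[[[0.0181, 0.0174, 0.0099], -5.84, 0.0], [[0.0162, 0.0192, 0.0099], -5.84, 0.0], [[0.0142, 0.0207, 0.0099], -5.84, 0.0], [[0.012, 0.022, 0.0099], -5.84, 0.0], [[0.0097, 0.0231, 0.0099], -5.84, 0.0], [[0.0073, 0.024, 0.0099], -5.84, 0.0], [[0.0048, 0.0246, 0.0099], -5.84, 0.0], [[0.0023, 0.025, 0.0099], -5.84, 0.0], [[-0.0003, 0.0251, 0.0099], -5.84, 0.0]]
t 2.3 [ 0.3972 -0.1849  0.1695] F [-0.  -0.1  0.5]
```

Emit:
{"name": "jog_arm", "arguments": {
  "rows": [
    [[0.018, 0.0175, 0.01], -5.8, 0],
    [[0.016, 0.019, 0.01], -5.8, 0],
    [[0.014, 0.0205, 0.01], -5.8, 0],
    [[0.012, 0.022, 0.01], -5.8, 0],
    [[0.0095, 0.023, 0.01], -5.8, 0],
    [[0.007, 0.024, 0.01], -5.8, 0],
    [[0.005, 0.0245, 0.01], -5.8, 0],
    [[0.002, 0.025, 0.01], -5.8, 0],
    [[0, 0.025, 0.01], -5.8, 0],
    [[0, 0, 0], 0, 0]
  ]
}}

```text
time_s: 3.13
ee_pos: [0.5075, 0.0126, 0.0777]
eef_rot: [-3.141, -0.002, 2.749]
force: [0.1, -0.8, -0.9]
grip_width: 0.0005
grip_force: 0.0
```

```bash
python3 plan.py .506 .013 .03 2.752 4 0; python3 - <<'E'
from h import *
print(get_obs()["ee_pos"],get_obs()["grip_width"])
c=shot("side","s2.png"); a=c["image"][110:290,220:420,::-1]; cv2.imwrite("pics/s2.png",cv2.resize(a,None,fx=3,fy=3,interpolation=cv2.INTER_CUBIC))
E
```

```text
[[[0.0004, -0.0, 0.0119], -0.04, 0.0], [[0.0004, -0.0, 0.0119], -0.04, 0.0], [[0.0004, -0.0, 0.0119], -0.04, 0.0], [[0.0004, -0.0, 0.0119], -0.04, 0.0]]
t 3.1333 [0.5075 0.0126 0.0777] F [ 0.1 -0.8 -0.9]
[0.50754731 0.01255851 0.07772744] 0.000502462329340829
```

Emit:
{"name": "jog_arm", "arguments": {
  "rows": [
    [[0, 0, 0.012], 0, 0],
    [[0, 0, 0.012], 0, 0],
    [[0, 0, 0.012], 0, 0],
    [[0, 0, 0.0115], 0, 0],
    [[0, -0.008, 0], 0, 0],
    [[0, -0.006, 0], 0, 0],
    [[-0.001, -0.007, 0], 0, 0],
    [[-0.001, -0.007, 0], 0, 0],
    [[-0.001, -0.007, 0], 0, 0],
    [[-0.001, -0.007, 0], 0, 0],
    [[-0.001, -0.007, 0], 0, 0],
    [[-0.001, -0.007, 0], 0, 0]
  ]
}}

```text
time_s: 4.18
ee_pos: [0.4908, -0.0451, 0.0323]
eef_rot: [3.141, 0.001, 2.74]
force: [0.8, 0.3, 1.8]
grip_width: 0.0007
grip_force: 0.9
```

Emit:
{"name": "jog_arm", "arguments": {
  "rows": [
    [[-0.001, -0.007, 0], 0, 0],
    [[-0.001, -0.006, 0], 0, 0],
    [[-0.001, -0.004, 0], 0, 0],
    [[-0.0005, -0.003, 0], 0, 0],
    [[0, -0.002, 0], 0, 0],
    [[0, -0.001, 0], 0, 0],
    [[0, 0, 0], 0, 0]
  ]
}}

```text
time_s: 4.77
ee_pos: [0.4847, -0.0668, 0.0318]
eef_rot: [-3.141, -0.0, 2.74]
force: [0.1, 0.2, -0.2]
grip_width: 0.0007
grip_force: 0.1
```

```bash
python3 - <<'E'
from h import *
print(get_obs()["force"],get_obs()["ee_pos"])
c=camera("top"); a=c["image"][150:270,260:400,::-1]; cv2.imwrite("pics/t2.png",cv2.resize(a,None,fx=5,fy=5,interpolation=cv2.INTER_CUBIC))
E
```

```text
[ 0.12022649  0.17042745 -0.22142549] [ 0.48472468 -0.0667728   0.03183862]
```

View pics/t2.png

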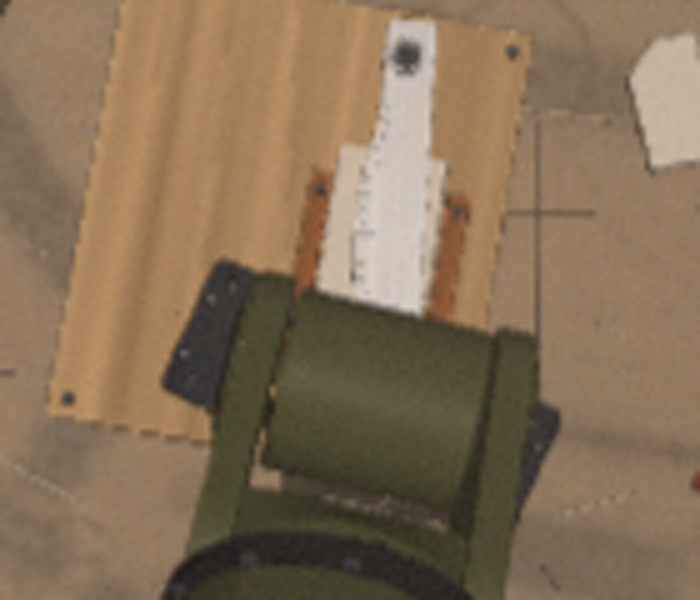

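The gripper hides the knob, around (400,370). The template has swung nearly straight over the ply, with its hinge at (408,55). There is no contact force yet, so I keep pushing.

Emit:
{"name": "jog_arm", "arguments": {
  "rows": [
    [[0, -0.001, 0], 0, 0],
    [[0, -0.001, 0], 0, 0],
    [[0, -0.001, 0], 0, 0],
    [[0, 0, 0], 0, 0]
  ]
}}

```text
time_s: 5.15
ee_pos: [0.484, -0.0688, 0.0321]
eef_rot: [3.14, 0.0, 2.74]
force: [2.7, 8.1, 1.4]
grip_width: 0.0008
grip_force: 3.4
```

Emit:
{"name": "jog_arm", "arguments": {
  "rows": [
    [[0, -0.001, 0], 0, 0],
    [[0, 0, 0], 0, 0],
    [[0, 0.01, 0], 0, 0],
    [[0, 0.02, 0], 0, 0.03],
    [[0, 0.02, -0.02], 0, 0.03],
    [[0, 0, -0.04], 0, 0.03],
    [[-0.01, 0.01, -0.04], 0, 0.03],
    [[0.04, 0, 0], 0, 0.03],
    [[0.04, 0, 0], 0, 0.03],
    [[0.04, 0, 0], 0, 0.03],
    [[0.03, 0, 0], 0, 0.03]
  ]
}}

```text
time_s: 6.07
ee_pos: [0.3751, 0.0402, 0.1308]
eef_rot: [-3.141, -0.001, 2.74]
force: [0.5, 0.1, 0.6]
grip_width: 0.0297
grip_force: 0.0
```

```bash
python3 - <<'E'
from h import *
c=shot("top","t3f.png"); 
for l,z in(("knob",.033),("edge_start",.022),("edge_end",.022),("ply",.012),("pocket",.012),("scriber",0),("scriber_tip",.006)):
    for r in spot_point(l,c)[:2]:
        u,v=r["at"][0]*640,r["at"][1]*400
        print(l,round(r["p"],2),round(u,1),round(v,1),np.round(pix(c,u,v,z),4))
a=c["image"][150:270,200:370,::-1]; cv2.imwrite("pics/t3.png",cv2.resize(a,None,fx=4.6,fy=4.6,interpolation=cv2.INTER_CUBIC))
E
```

```text
knob 0.74 337.7 234.2 [ 0.4735 -0.0889  0.033 ]
knob 0.15 334.8 178.7 [ 0.6233 -0.0777  0.033 ]
edge_start 0.83 335.7 178.6 [ 0.6251 -0.0807  0.022 ]
edge_end 0.96 332.2 218.7 [ 0.5151 -0.0737  0.022 ]
edge_end 0.29 220.2 221.5 [0.4998 0.2293 0.022 ]
ply 0.72 335.0 200.7 [ 0.5651 -0.0806  0.012 ]
ply 0.63 393.2 173.6 [ 0.6447 -0.2406  0.012 ]
pocket 0.82 336.8 199.0 [ 0.5699 -0.0854  0.012 ]
scriber 0.79 220.0 223.9 [0.4936 0.2352 0.    ]
scriber_tip 0.51 228.9 194.3 [0.5757 0.2128 0.006 ]
```

View pics/t3.png

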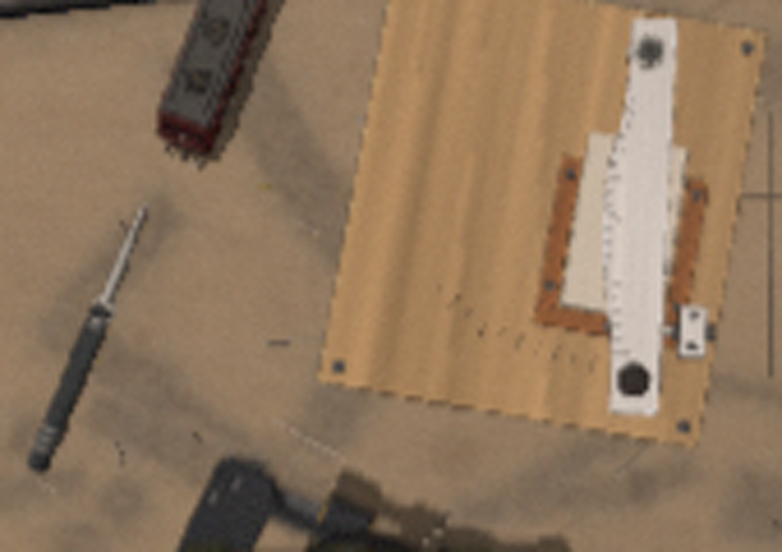

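Crop: the template is home, its screw at (668,330) touching the stop block, with the knob at (632,380). The graduated edge crosses the ply from about (622,137) at the far end to (610,308) at the near end. The scriber runs from its tail at (38,465) to its tip at (143,208).

```bash
python3 - <<'E'
from h import *
import cv2
c=shot("top")
def P(u,v,z): return np.round(pix(c,200+u/4.6,150+v/4.6,z),4)
t=P(143,208,.006);e=P(38,465,.006);s=P(98,308,.008)
print("scr",t,e,s,np.linalg.norm(t-e),np.degrees(np.arctan2(*(t-e)[1::-1])))
for u,v in((622,137),(612,170),(606,215),(606,260),(610,308)): print("edge",P(u,v,.026))
for u,v in((595,133),(562,305),(688,150)): print("ply",P(u,v,.022))
print(P(632,380,.04),P(650,50,.027))
c2=camera("side")
m=cv2.cvtColor(c["image"],cv2.COLOR_RGB2GRAY)[190:256,204:236]
d=(c["range_z"]); 
# scriber mask: points 4..20mm above the bench
pts=[]
for v in range(188,256):
    for u in range(203,236):
        if d[v,u]>0:
            p=pix(c,u,v)
            if .005<p[2]<.02: pts.append(p)
pts=np.array(pts); print(len(pts))
l=cv2.fitLine(pts[:,:2].astype(np.float32),cv2.DIST_HUBER,0,.001,.001).ravel();print("top line",np.round(l,4),pts.min(0),pts.max(0))
d=c2["range_z"];pts=[]
for v in range(160,195):
    for u in range(260,330):
        if d[v,u]>0:
            p=pix(c2,u,v)
            if .005<p[2]<.02 and .38<p[0]<.6: pts.append(p)
pts=np.array(pts); print(len(pts))
l=cv2.fitLine(pts[:,:2].astype(np.float32),cv2.DIST_HUBER,0,.001,.001).ravel();print("side line",np.round(l,4),pts.min(0),pts.max(0))
E
```

```text
scr [0.5733 0.2068 0.006 ] [0.4186 0.2623 0.006 ] [0.5126 0.2305 0.008 ] 0.16435431238638065 -19.735899567048605
edge [ 0.6212 -0.0793  0.026 ]
edge [ 0.6014 -0.0738  0.026 ]
edge [ 0.5745 -0.0709  0.026 ]
edge [ 0.5479 -0.0715  0.026 ]
edge [ 0.5196 -0.0745  0.026 ]
ply [ 0.6237 -0.0633  0.022 ]
ply [ 0.5208 -0.0462  0.022 ]
ply [ 0.615 -0.119  0.022]
[ 0.4778 -0.0876  0.04  ] [ 0.6737 -0.0948  0.027 ]
223
top line [ 0.9414 -0.3372  0.4708  0.245 ] [0.41629189 0.20138249 0.00501337] [0.58115611 0.277999   0.01659102]
231
side line [ 0.3446 -0.9387  0.5     0.1625] [0.38859139 0.07135176 0.00500428] [0.59860691 0.30703296 0.01553148]
```

```bash
python3 plan.py .4526 .2512 .05 2.798 8 .045
```

```text
[[[0.0018, 0.028, 0.0101], -0.42, 0.045], [[0.0016, 0.0281, 0.0101], -0.42, 0.045], [[0.0014, 0.0281, 0.0101], -0.42, 0.045], [[0.0012, 0.0281, 0.0101], -0.42, 0.045], [[0.001, 0.0281, 0.0101], -0.42, 0.045], [[0.0008, 0.0281, 0.0101], -0.42, 0.045], [[0.0006, 0.0281, 0.0101], -0.42, 0.045], [[0.0004, 0.0281, 0.0101], -0.42, 0.045]]
t 6.5667 [0.3781 0.0391 0.131 ] F [-0.1  0.8 -1.1]
```

Emit:
{"name": "jog_arm", "arguments": {
  "rows": [
    [[0.001, 0.028, 0.01], -0.4, 0.045],
    [[0.001, 0.028, 0.01], -0.4, 0.045],
    [[0.001, 0.028, 0.01], -0.4, 0.045],
    [[0.001, 0.028, 0.01], -0.4, 0.045],
    [[0.001, 0.028, 0.01], -0.4, 0.045],
    [[0.001, 0.028, 0.01], -0.4, 0.045],
    [[0.001, 0.028, 0.01], -0.4, 0.045],
    [[0.001, 0.028, 0.01], -0.4, 0.045],
    [[0, 0, 0], 0, 0.045]
  ]
}}

```text
time_s: 7.32
ee_pos: [0.453, 0.2535, 0.049]
eef_rot: [-3.14, -0.002, 2.798]
force: [-0.1, 0.0, -0.4]
grip_width: 0.0446
grip_force: 0.0
```

```bash
python3 plan.py .4526 .2512 .002 2.798 5 .045
```

```text
[[[-0.0001, -0.0005, 0.0094], 0.0, 0.045], [[-0.0001, -0.0005, 0.0094], 0.0, 0.045], [[-0.0001, -0.0005, 0.0094], 0.0, 0.045], [[-0.0001, -0.0005, 0.0094], 0.0, 0.045], [[-0.0001, -0.0005, 0.0094], 0.0, 0.045]]
t 7.3167 [0.453  0.2535 0.049 ] F [-0.1  0.  -0.4]
```

```bash
python3 plan.py .4338 .2579 .002 2.798 6 .045
```

```text
[[[0.0033, -0.0004, 0.0078], 0.0, 0.045], [[0.0033, -0.0004, 0.0078], 0.0, 0.045], [[0.0033, -0.0004, 0.0078], 0.0, 0.045], [[0.0033, -0.0004, 0.0078], 0.0, 0.045], [[0.0033, -0.0004, 0.0078], 0.0, 0.045], [[0.0033, -0.0004, 0.0078], 0.0, 0.045]]
t 7.3167 [0.453  0.2535 0.049 ] F [-0.1  0.  -0.4]
```

Emit:
{"name": "jog_arm", "arguments": {
  "rows": [
    [[0.0035, -0.0005, 0.009], 0, 0.045],
    [[0.0035, -0.0005, 0.009], 0, 0.045],
    [[0.0035, -0.0005, 0.009], 0, 0.045],
    [[0.0035, -0.0005, 0.009], 0, 0.045],
    [[0.0035, 0, 0.0065], 0, 0.045],
    [[0.0035, 0, 0.0045], 0, 0.045],
    [[0, 0, 0], 0, 0.02],
    [[0, 0, 0], 0, 0.005],
    [[0, 0, 0], 0, 0.005],
    [[0, 0, 0], 0, 0.005]
  ],
  "squeeze": 3
}}

```text
time_s: 8.15
ee_pos: [0.4326, 0.2559, 0.0047]
eef_rot: [3.141, 0.001, 2.796]
force: [1.1, 0.3, -0.2]
grip_width: 0.0219
grip_force: 0.0
```

Emit:
{"name": "jog_arm", "arguments": {
  "rows": [
    [[0, 0, 0.0015], 0, 0.016],
    [[0, 0, 0], 0, 0.005],
    [[0, 0, 0], 0, 0.005],
    [[0, 0, 0], 0, 0.005],
    [[0, 0, 0], 0, 0.005]
  ],
  "squeeze": 3
}}

```text
time_s: 8.57
ee_pos: [0.4323, 0.2558, 0.0028]
eef_rot: [3.141, 0.0, 2.796]
force: [0.8, 0.0, 1.0]
grip_width: 0.0121
grip_force: 2.9
```

Emit:
{"name": "jog_arm", "arguments": {
  "rows": [
    [[0, 0, -0.006], 0, 0.005],
    [[0, 0, -0.006], 0, 0.005],
    [[-0.001, 0, -0.006], 0, 0.005],
    [[-0.001, 0, -0.006], 0, 0.005],
    [[-0.001, 0, -0.006], 0, 0.005],
    [[-0.001, 0, -0.006], 0, 0.005],
    [[-0.002, 0, -0.006], 0, 0.005],
    [[-0.002, 0, -0.006], 0, 0.005],
    [[-0.002, 0, -0.006], 0, 0.005],
    [[-0.003, 0, -0.006], 0, 0.005],
    [[-0.003, 0, -0.006], 0, 0.005],
    [[-0.003, 0, -0.006], 0, 0.005]
  ],
  "squeeze": 3
}}

```text
time_s: 9.57
ee_pos: [0.4505, 0.2493, 0.0753]
eef_rot: [3.142, 0.0, 2.796]
force: [-0.2, -1.0, -1.0]
grip_width: 0.0121
grip_force: 3.0
```

```bash
python3 - <<'E'
from h import *
c=shot("side"); a=c["image"][110:230,230:370,::-1]; cv2.imwrite("pics/s3.png",cv2.resize(a,None,fx=5,fy=5,interpolation=cv2.INTER_CUBIC))
for r in spot_point("scriber_tip",c)[:2]: print(r)
E
```

```text
{'at': [0.4944, 0.451], 'p': 0.48}
```

View pics/s3.png

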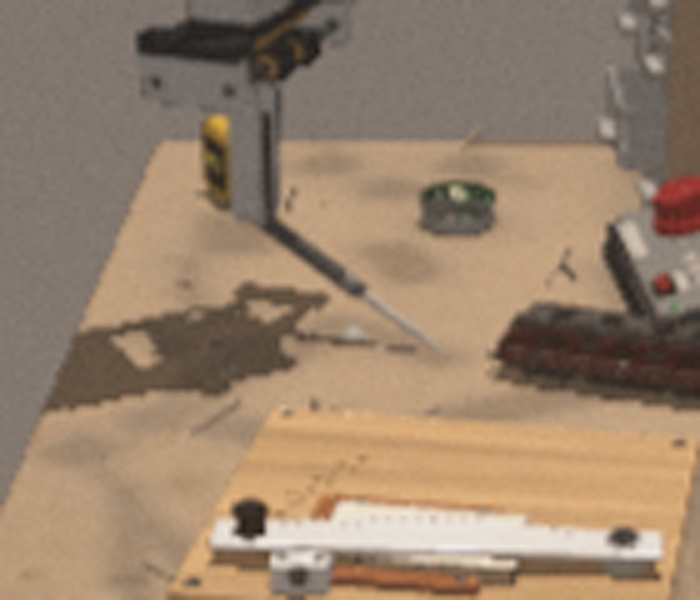

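The scriber has drooped to about 30°, its tip at (440,353) in the crop and at or near the bench. The template is still home. I squeeze hard to fix the tilt, then measure the tip.

Emit:
{"name": "jog_arm", "arguments": {
  "rows": [
    [[0, 0, 0], 0, 0.005],
    [[0, 0, 0], 0, 0.005],
    [[0, 0, -0.005], 0, 0.005],
    [[0, 0, 0], 0, 0.005]
  ],
  "squeeze": 60
}}

```text
time_s: 10.0
ee_pos: [0.4502, 0.2495, 0.0803]
eef_rot: [3.141, 0.0, 2.796]
force: [0.9, -0.0, -1.3]
grip_width: 0.0111
grip_force: 60.0
```

```bash
cat > tip.py <<'E'
from h import *
from scipy.optimize import least_squares
def plane(c,u,v,o):   # pixel ray cut with the tool's xz plane
    w=o["eef_rot"][2]; n=np.array([np.sin(w),-np.cos(w),0]); p=np.array(o["ee_pos"])
    a=pix(c,u,v,.0);b=pix(c,u,v,.2); s=n@(p-a)/(n@(b-a)); return a+s*(b-a)
E
python3 - <<'E'
from tip import *
o=get_obs(); p=np.array(o["ee_pos"]); w=o["eef_rot"][2]
print(o["grip_force"],np.round(p,4),w)
for n in("side","top"):
    c=shot(n,"tip_"+n+".png")
    for r in spot_point("scriber_tip",c)[:2]:
        u,v=r["at"][0]*640,r["at"][1]*400; q=plane(c,u,v,o); print(n,r["p"],u,v,np.round(q,4),np.round((q-p)@[np.cos(w),np.sin(w),0],4),pix(c,u,v,.006))
a=cv2.imread("pics/tip_side.png")[130:190,250:340];b=cv2.imread("pics/tip_top.png")[170:230,180:270]
cv2.imwrite("pics/tips.png",np.vstack([cv2.resize(x,(450,300),interpolation=cv2.INTER_CUBIC) for x in(a,b)]))
E
```

```text
59.999640583992004 [0.4502 0.2495 0.0803] 2.796067727713825
side 0.68 318.976 178.8 [0.5745 0.2047 0.0053] -0.1321 [0.57457329 0.20309658 0.006     ]
top 0.6 228.928 194.92000000000002 [0.5714 0.2059 0.0351] -0.1288 [0.57400286 0.21276331 0.006     ]
```

View pics/tips.png

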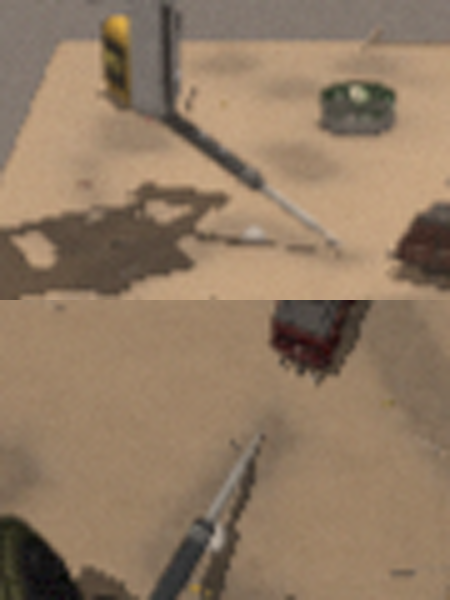

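```bash
python3 plan.py .4963 -.0243 .135 2.791 10 .005 .4502 .2495 .1353 2.796|head -2
```

```text
[[[-0.0136, -0.0242, 0.0], 0.03, 0.005], [[-0.0136, -0.0242, 0.0], 0.03, 0.005], [[-0.0136, -0.0242, 0.0], 0.03, 0.005], [[-0.0136, -0.0242, 0.0], 0.03, 0.005], [[-0.0137, -0.0242, 0.0], 0.03, 0.005], [[-0.0137, -0.0242, 0.0], 0.03, 0.005], [[-0.0137, -0.0242, 0.0], 0.03, 0.005], [[-0.0137, -0.0242, 0.0], 0.03, 0.005], [[-0.0137, -0.0241, 0.0], 0.03, 0.005], [[-0.0137, -0.0241, 0.0], 0.03, 0.005]]
t 10.2 [0.4502 0.2495 0.1353] F [-0.4  0.6  0.1]
```

Emit:
{"name": "jog_arm", "arguments": {
  "rows": [
    [[0, 0, -0.03], 0, 0.005],
    [[0, 0, -0.025], 0, 0.005],
    [[-0.0137, -0.0242, 0], 0, 0.005],
    [[-0.0137, -0.0242, 0], 0, 0.005],
    [[-0.0137, -0.0242, 0], 0, 0.005],
    [[-0.0137, -0.0242, 0], 0, 0.005],
    [[-0.0137, -0.0242, 0], 0, 0.005],
    [[-0.0137, -0.0242, 0], 0, 0.005],
    [[-0.0137, -0.0242, 0], 0, 0.005],
    [[-0.0137, -0.0242, 0], 0, 0.005],
    [[-0.0137, -0.0241, 0], 0, 0.005],
    [[-0.0137, -0.0241, 0], 0, 0.005]
  ]
}}

```text
time_s: 11.2
ee_pos: [0.497, -0.0259, 0.1347]
eef_rot: [-3.142, -0.0, 2.796]
force: [1.2, 0.5, -0.1]
grip_width: 0.0114
grip_force: 60.0
```

Emit:
{"name": "jog_arm", "arguments": {
  "rows": [
    [[0, 0, 0.01], 0, 0.005],
    [[0, 0, 0.01], 0, 0.005],
    [[0, 0, 0.006], 0, 0.005],
    [[0, 0, 0], 0, 0.005],
    [[0, 0, 0], 0, 0.005]
  ]
}}

```text
time_s: 11.62
ee_pos: [0.4968, -0.0236, 0.1083]
eef_rot: [-3.141, -0.001, 2.797]
force: [0.5, 0.4, 0.5]
grip_width: 0.0114
grip_force: 60.0
```

```bash
python3 - <<'E'
from tip import *
o=get_obs(); p=np.array(o["ee_pos"]); w=o["eef_rot"][2]
print(np.round(p,4),w,o["time_s"],"exp tip",p+[.132*-np.cos(w),.132*-np.sin(w),-.075])
I=[]
for n,(a,b) in(("side",(295,190)),("top",(290,160))):
    c=shot(n,"e_"+n+".png"); print(n,"proj tip",proj(c,p+[.132*-np.cos(w),.132*-np.sin(w),-.075]))
    for l in("scriber_tip","edge_start","edge_end"):
      for r in spot_point(l,c)[:1]:
        u,v=r["at"][0]*640,r["at"][1]*400; print(n,l,round(r["p"],2),u,v,np.round(plane(c,u,v,o),4),np.round(pix(c,u,v,.022),4))
    I.append(cv2.resize(c["image"][b:b+50,a:a+70,::-1],(700,500),interpolation=cv2.INTER_CUBIC)[:298])
cv2.imwrite("pics/e1.png",np.vstack(I))
E
```

```text
[ 0.4968 -0.0236  0.1083] 2.797339362266295 11.6167 exp tip [ 0.62107954 -0.06815975  0.03333024]
side proj tip (np.float64(333.7938699475943), np.float64(210.41106097601246))
side scriber_tip 0.6 330.112 211.28 [ 0.6114 -0.0647  0.0288] [ 0.6114 -0.0515  0.022 ]
side edge_start 0.75 334.72 216.32 [ 0.6238 -0.0691  0.0162] [ 0.6237 -0.08    0.022 ]
side edge_end 0.98 295.616 212.48 [ 0.5168 -0.0308  0.0062] [ 0.5193 -0.061   0.022 ]
top proj tip (np.float64(331.24245800168336), np.float64(179.3650893318328))
top scriber_tip 0.53 328.384 178.4 [ 0.5696 -0.0497  0.4178] [ 0.6251 -0.0607  0.022 ]
top edge_start 0.66 334.784 175.6 [ 0.7304 -0.1073 -0.6332] [ 0.6333 -0.078   0.022 ]
top edge_end 0.65 335.29600000000005 178.0 [ 0.9203 -0.1755 -2.0506] [ 0.6267 -0.0796  0.022 ]
```

View pics/e1.png

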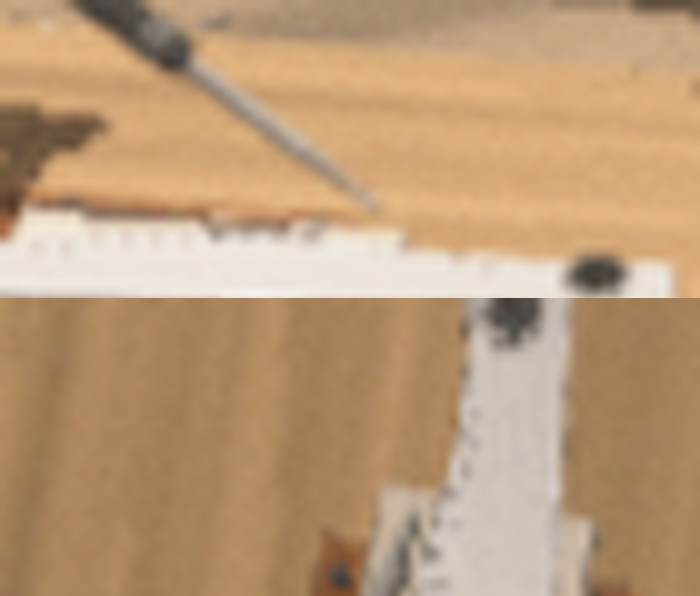

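Upper (side) half: the scriber tip is at crop (378,207) and the ply's open-end corner at (403,232). Lower (top) half: the tip is at about (412,520), just left of the graduated edge. The tip is roughly 3 to 6 mm inside the open end and about 9 mm clear of the edge.

Emit:
{"name": "jog_arm", "arguments": {
  "rows": [
    [[-0.0024, 0.0008, 0.004], 0, 0.005],
    [[0, 0, 0.004], 0, 0.005],
    [[-0.001, -0.003, 0], 0, 0.005],
    [[-0.001, -0.0027, 0], 0, 0.005],
    [[0, 0, 0], 0, 0.005],
    [[0, 0, 0], 0, 0.005]
  ]
}}

```text
time_s: 12.52
ee_pos: [0.4996, -0.0308, 0.1008]
eef_rot: [3.141, 0.0, 2.796]
force: [0.3, -0.6, -1.5]
grip_width: 0.0115
grip_force: 60.0
```

```bash
cat > st.py <<'E'
from tip import *
# average several readings; each camera call is one reading
P=[];F=[]
for i in range(3):
    camera("side"); o=get_obs(); P.append(o["ee_pos"]);F.append(o["force"])
p=np.mean(P,0);w=o["eef_rot"][2]
print(o["time_s"],np.round(p,4),"F",np.round(np.mean(F,0),2),np.round(np.std(F,0),2),"tip",np.round(p+[-.132*np.cos(w),-.132*np.sin(w),-.075],4))
E
python3 st.py
```

```text
12.6667 [ 0.4996 -0.0307  0.1008] F [ 0.94  0.55 -1.24] [0.41 0.21 0.14] tip [ 0.6238 -0.0754  0.0258]
```

Emit:
{"name": "jog_arm", "arguments": {
  "rows": [
    [[-0.0003, -0.0009, 0], 0, 0.005],
    [[-0.0003, -0.0009, 0], 0, 0.005],
    [[0, 0, 0], 0, 0.005],
    [[0, 0, 0], 0, 0.005]
  ]
}}

```text
time_s: 13.0
ee_pos: [0.4996, -0.0325, 0.1008]
eef_rot: [3.141, 0.0, 2.796]
force: [-0.0, 1.4, -0.9]
grip_width: 0.0112
grip_force: 60.1
```

```bash
python3 st.py
```

```text
13.15 [ 0.4996 -0.0325  0.1007] F [-0.36  2.77 -0.73] [0.46 0.28 0.57] tip [ 0.6238 -0.0772  0.0257]
```

Emit:
{"name": "jog_arm", "arguments": {
  "rows": [
    [[0, 0, 0.001], 0, 0.005],
    [[0, 0, 0.001], 0, 0.005],
    [[0, 0, 0.0005], 0, 0.005],
    [[0, 0, 0], 0, 0.005]
  ]
}}

```text
time_s: 13.48
ee_pos: [0.4996, -0.0325, 0.0981]
eef_rot: [3.142, 0.0, 2.796]
force: [1.1, 1.3, -0.3]
grip_width: 0.0112
grip_force: 60.1
```

```bash
python3 st.py
```

```text
13.6333 [ 0.4997 -0.0325  0.0982] F [ 0.72  2.1  -0.45] [0.46 0.42 0.21] tip [ 0.6238 -0.0772  0.0232]
```

Emit:
{"name": "jog_arm", "arguments": {
  "rows": [
    [[0, 0, 0.0007], 0, 0.005],
    [[0, 0, 0.0007], 0, 0.005],
    [[0, 0, 0], 0, 0.005],
    [[0, 0, 0], 0, 0.005]
  ]
}}

```text
time_s: 13.97
ee_pos: [0.4995, -0.0325, 0.0968]
eef_rot: [3.142, -0.0, 2.796]
force: [0.5, 2.4, 0.2]
grip_width: 0.0108
grip_force: 60.1
```

```bash
python3 st.py
```

```text
14.1167 [ 0.4996 -0.0325  0.0968] F [0.58 1.84 0.21] [0.3  0.33 0.38] tip [ 0.6238 -0.0772  0.0218]
```

Emit:
{"name": "jog_arm", "arguments": {
  "rows": [
    [[0, 0, 0.0007], 0, 0.005],
    [[0, 0, 0], 0, 0.005],
    [[0, 0, 0], 0, 0.005]
  ]
}}

```text
time_s: 14.37
ee_pos: [0.4995, -0.0325, 0.0961]
eef_rot: [-3.142, -0.0, 2.796]
force: [-0.8, 0.7, 1.5]
grip_width: 0.0114
grip_force: 60.1
```

```bash
python3 st.py
```

```text
14.5167 [ 0.4995 -0.0325  0.0961] F [-0.84  2.65  2.01] [0.32 0.15 0.33] tip [ 0.6237 -0.0772  0.0211]
```

```bash
python3 - <<'E'
from tip import *
I=[]
for n,(a,b) in(("side",(305,195)),("top",(305,165))):
    c=camera(n)
    I.append(cv2.resize(c["image"][b:b+24,a:a+56,::-1],(700,300),interpolation=cv2.INTER_CUBIC))
cv2.imwrite("pics/e2.png",np.vstack(I))
E
```

```text
(no output)
```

View pics/e2.png

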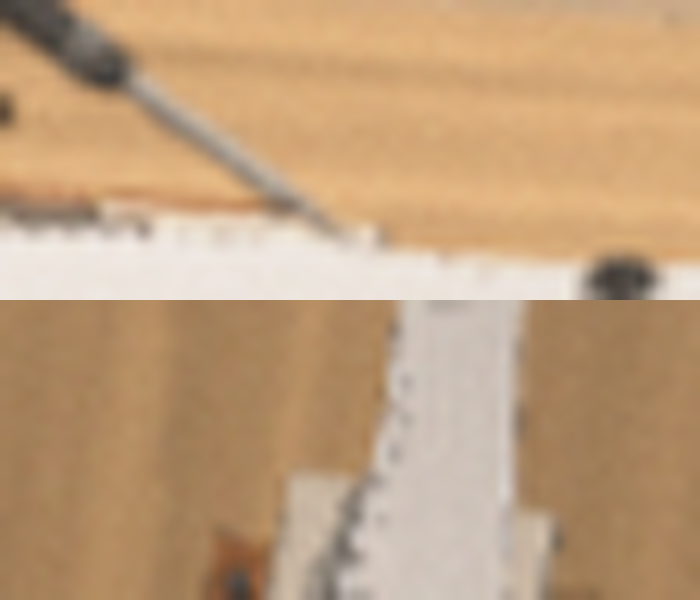

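The tip is at the ply's open end: the side crop shows it going out of sight behind the template at (348,240), next to the ply corner at (378,235). The top crop shows it against the edge at about (365,480). It bears about 2 N both down and sideways. Before drawing I take the curve's shape from the first picture, where the edge lay over wood.

```bash
python3 - <<'E'
from h import *
im=cv2.imread("pics/top0.png"); c=camera("top")
b=im[:,:,0].astype(np.float32)
H=pix(c,190+454/3,130+93/3,.027)[:2]; K=pix(c,190+368/3,130+288/3,.04)[:2]
d=(K-H)/np.linalg.norm(K-H); n=np.array([d[1],-d[0]]);  n=n if n[1]>0 else -n
S=np.arange(35,185,2.)/1000; N=np.arange(-5,40,.5)/1000; R=[]
for s in S:
    uv=np.array([proj(c,[*(H+d*s+n*k),.026]) for k in N],np.float32)
    pr=cv2.remap(b,uv[:,:1],uv[:,1:],cv2.INTER_LINEAR).ravel(); pr=cv2.GaussianBlur(pr[:,None],(1,5),1).ravel()
    lo=np.median(pr[-20:]); hi=np.percentile(pr,95); t=(lo+hi)/2
    i=np.where(pr>t)[0][-1]; R.append(N[i]+(pr[i]-t)/(pr[i]-pr[i+1])*.0005 if i+1<len(N) else np.nan)
R=np.array(R); ok=np.isfinite(R)
co=np.polyfit(S[ok],R[ok],7)
for k in range(5):
    r=R-np.polyval(co,S); ok=np.isfinite(R)&(abs(r)<.0012); co=np.polyfit(S[ok],R[ok],7)
print("rms",np.std(r[ok]),ok.sum(),len(S))
th=-.033; D=-np.array([np.cos(th),np.sin(th)]); M=np.array([-np.sin(th),np.cos(th)])
Hh=np.array([.6735,-.0949]); E=np.array([Hh+D*s+M*np.polyval(co,s) for s in np.arange(.035,.184,.001)])
xs=np.arange(.622,.508,-.005); ys=np.interp(xs,E[::-1,0],E[::-1,1])
print(np.round(np.c_[xs,ys,ys-ys[0]],4).tolist())
np.save("edge.npy",np.c_[xs,ys])
E
```

```text
rms 0.0003923227723396924 73 75
[[0.622, -0.0757, 0.0], [0.617, -0.0743, 0.0014], [0.612, -0.073, 0.0027], [0.607, -0.0719, 0.0038], [0.602, -0.071, 0.0047], [0.597, -0.0702, 0.0055], [0.592, -0.0696, 0.0061], [0.587, -0.0692, 0.0065], [0.582, -0.0689, 0.0068], [0.577, -0.0686, 0.0071], [0.572, -0.0685, 0.0072], [0.567, -0.0684, 0.0073], [0.562, -0.0684, 0.0073], [0.557, -0.0686, 0.0071], [0.552, -0.0688, 0.0069], [0.547, -0.0691, 0.0066], [0.542, -0.0695, 0.0062], [0.537, -0.07, 0.0057], [0.532, -0.0707, 0.005], [0.527, -0.0714, 0.0043], [0.522, -0.0721, 0.0036], [0.517, -0.0728, 0.0029], [0.512, -0.0735, 0.0022]]
```

Emit:
{"name": "jog_arm", "arguments": {
  "rows": [
    [[0.0017, -0.0001, 0], 0, 0.005],
    [[0.0017, -0.0001, 0], 0, 0.005],
    [[0.0017, -0.0001, 0], 0, 0.005],
    [[0.0017, -0.0002, 0], 0, 0.005]
  ]
}}

```text
time_s: 15.0
ee_pos: [0.4929, -0.0307, 0.0962]
eef_rot: [3.142, 0.0, 2.796]
force: [1.5, 0.9, -0.0]
grip_width: 0.0113
grip_force: 60.1
```

```bash
python3 st.py
```

```text
15.15 [ 0.4926 -0.0306  0.0961] F [-1.09  1.94  1.24] [0.44 0.28 0.19] tip [ 0.6168 -0.0753  0.0211]
```

Emit:
{"name": "jog_arm", "arguments": {
  "rows": [
    [[0.0017, -0.0002, 0.0001], 0, 0.005],
    [[0.0017, -0.0001, 0.0001], 0, 0.005],
    [[0.0017, -0.0002, 0.0001], 0, 0.005],
    [[0.0017, -0.0002, 0], 0, 0.005],
    [[0.0017, -0.0002, 0], 0, 0.005],
    [[0.0017, -0.0002, 0], 0, 0.005]
  ]
}}

```text
time_s: 15.65
ee_pos: [0.4829, -0.0283, 0.0958]
eef_rot: [3.142, 0.0, 2.796]
force: [1.9, 1.6, 0.2]
grip_width: 0.0111
grip_force: 60.1
```

```bash
python3 st.py
```

```text
15.8 [ 0.4826 -0.0282  0.0958] F [-1.36  2.29  2.06] [0.42 0.5  0.63] tip [ 0.6068 -0.0729  0.0208]
```

Emit:
{"name": "jog_arm", "arguments": {
  "rows": [
    [[0.0017, -0.0004, 0.0002], 0, 0.005],
    [[0.0017, -0.0004, 0.0002], 0, 0.005],
    [[0.0017, -0.0003, 0], 0, 0.005],
    [[0.0017, -0.0003, 0], 0, 0.005],
    [[0.0016, -0.0003, 0], 0, 0.005],
    [[0.0016, -0.0003, 0], 0, 0.005]
  ]
}}

```text
time_s: 16.3
ee_pos: [0.4728, -0.0268, 0.0955]
eef_rot: [3.142, 0.0, 2.796]
force: [2.2, 0.2, -0.8]
grip_width: 0.011
grip_force: 60.1
```

```bash
python3 st.py
```

```text
16.45 [ 0.4725 -0.0266  0.0954] F [-2.25  2.34  2.27] [1.07 0.67 0.64] tip [ 0.5967 -0.0714  0.0204]
```

Emit:
{"name": "jog_arm", "arguments": {
  "rows": [
    [[0.0016, -0.0005, 0.0003], 0, 0.005],
    [[0.0016, -0.0005, 0.0002], 0, 0.005],
    [[0.0016, -0.0005, 0], 0, 0.005],
    [[0.0016, -0.0005, 0], 0, 0.005],
    [[0.0016, -0.0004, 0], 0, 0.005],
    [[0.0016, -0.0004, 0], 0, 0.005]
  ]
}}

```text
time_s: 16.95
ee_pos: [0.4629, -0.0262, 0.095]
eef_rot: [3.142, 0.0, 2.796]
force: [1.5, 1.3, 1.1]
grip_width: 0.011
grip_force: 60.1
```

```bash
python3 st.py
```

```text
17.1 [ 0.4624 -0.026   0.0949] F [-2.38  2.79  2.81] [0.5  0.39 0.5 ] tip [ 0.5866 -0.0707  0.0199]
```

Emit:
{"name": "jog_arm", "arguments": {
  "rows": [
    [[0.0016, -0.0005, 0.0001], 0, 0.005],
    [[0.0016, -0.0005, 0], 0, 0.005],
    [[0.0016, -0.0004, 0], 0, 0.005],
    [[0.0016, -0.0005, 0], 0, 0.005],
    [[0.0016, -0.0005, 0], 0, 0.005],
    [[0.0016, -0.0005, 0], 0, 0.005],
    [[0.0016, -0.0005, 0], 0, 0.005],
    [[0.0016, -0.0005, 0], 0, 0.005]
  ]
}}

```text
time_s: 17.77
ee_pos: [0.4494, -0.0255, 0.0948]
eef_rot: [3.142, -0.0, 2.796]
force: [1.5, 1.8, 0.5]
grip_width: 0.0111
grip_force: 60.1
```

```bash
python3 st.py
```

```text
17.9167 [ 0.449  -0.0254  0.0948] F [-3.68  2.99  3.91] [0.65 0.61 0.44] tip [ 0.5732 -0.0701  0.0198]
```

Emit:
{"name": "jog_arm", "arguments": {
  "rows": [
    [[0.0016, -0.0005, 0], 0, 0.005],
    [[0.0016, -0.0006, 0], 0, 0.005],
    [[0.0016, -0.0005, 0], 0, 0.005],
    [[0.0016, -0.0006, 0], 0, 0.005],
    [[0.0015, -0.0006, 0], 0, 0.005],
    [[0.0016, -0.0006, 0], 0, 0.005],
    [[0.0015, -0.0006, 0], 0, 0.005],
    [[0.0016, -0.0006, 0], 0, 0.005],
    [[0.0015, -0.0006, 0], 0, 0.005]
  ]
}}

```text
time_s: 18.67
ee_pos: [0.4344, -0.0256, 0.0949]
eef_rot: [3.142, 0.0, 2.796]
force: [2.5, 0.5, 1.2]
grip_width: 0.0113
grip_force: 60.1
```

Emit:
{"name": "jog_arm", "arguments": {
  "rows": [
    [[0.0016, -0.0008, 0], 0, 0.005],
    [[0.0015, -0.0007, 0], 0, 0.005],
    [[0.0015, -0.0007, 0], 0, 0.005],
    [[0.0016, -0.0007, 0], 0, 0.005],
    [[0.0015, -0.0007, 0], 0, 0.005],
    [[0.0015, -0.0006, 0], 0, 0.005]
  ]
}}

```text
time_s: 19.17
ee_pos: [0.4243, -0.0265, 0.0948]
eef_rot: [-3.142, -0.0, 2.796]
force: [1.0, 0.8, -0.3]
grip_width: 0.0113
grip_force: 60.1
```

Emit:
{"name": "jog_arm", "arguments": {
  "rows": [
    [[0.0015, -0.0008, 0.0002], 0, 0.005],
    [[0.0015, -0.0008, 0.0001], 0, 0.005],
    [[0.0015, -0.0007, 0], 0, 0.005],
    [[0.0016, -0.0007, 0], 0, 0.005],
    [[0.0015, -0.0007, 0], 0, 0.005],
    [[0.0015, -0.0007, 0], 0, 0.005]
  ]
}}

```text
time_s: 19.67
ee_pos: [0.4143, -0.0275, 0.0946]
eef_rot: [-3.142, 0.0, 2.796]
force: [1.7, 1.8, 0.9]
grip_width: 0.0109
grip_force: 60.1
```

Emit:
{"name": "jog_arm", "arguments": {
  "rows": [
    [[0.0015, -0.0008, 0], 0, 0.005],
    [[0.0015, -0.0008, 0], 0, 0.005],
    [[0.0015, -0.0008, 0], 0, 0.005],
    [[0.0015, -0.0008, 0], 0, 0.005],
    [[0.0015, -0.0008, 0], 0, 0.005],
    [[0.0015, -0.0008, 0], 0, 0.005]
  ]
}}

```text
time_s: 20.17
ee_pos: [0.4042, -0.029, 0.0945]
eef_rot: [3.142, -0.0, 2.796]
force: [1.6, 1.0, 0.6]
grip_width: 0.0112
grip_force: 60.1
```

```bash
python3 - <<'E'
from tip import *
I=[]
for n,(a,b) in(("side",(280,192)),("top",(308,190))):
    c=camera(n); print(get_obs()["force"],get_obs()["ee_pos"])
    for l in("edge_end","scriber_tip"):
      for r in spot_point(l,c)[:1]:
        u,v=r["at"][0]*640,r["at"][1]*400; print(n,l,round(r["p"],2),u,v,np.round(pix(c,u,v,.022),4))
    I.append(cv2.resize(c["image"][b:b+30,a:a+56,::-1],(560,300),interpolation=cv2.INTER_CUBIC))
cv2.imwrite("pics/e3.png",np.vstack(I))
E
```

```text
[-3.16053591  3.58576494  3.98918914] [ 0.40373055 -0.02893864  0.09447416]
side edge_end 0.76 294.976 211.28 [ 0.5171 -0.0541  0.022 ]
side scriber_tip 0.59 299.52000000000004 215.20000000000002 [ 0.5307 -0.0763  0.022 ]
[-5.19122561  3.15802631  5.65391778] [ 0.40353993 -0.0287672   0.09436263]
top edge_end 0.84 332.60800000000006 222.92000000000002 [ 0.5036 -0.075   0.022 ]
top scriber_tip 0.71 326.78400000000005 215.60000000000002 [ 0.5231 -0.0587  0.022 ]
```

View pics/e3.png

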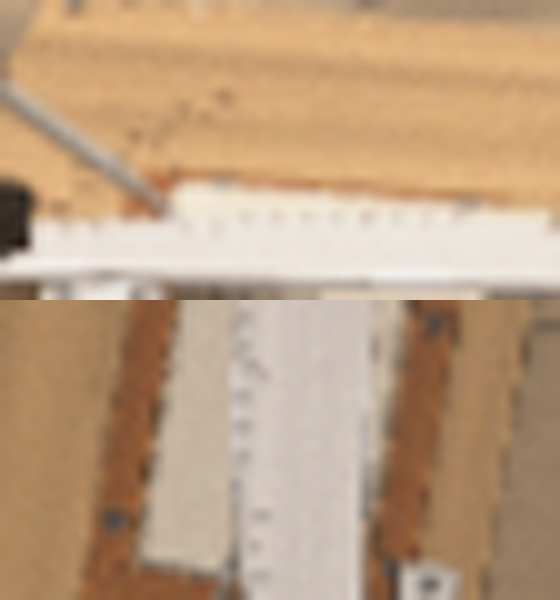

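Side half: the shaft goes out of sight behind the template at (165,212), next to the ply's near corner at (172,185). Top half: the closed end crosses the edge at about (230,575). About 9 mm is left. Force builds up while the arm stands still, so I finish without pausing and lift off straight away.

Emit:
{"name": "jog_arm", "arguments": {
  "rows": [
    [[0.0015, -0.0008, -0.0003], 0, 0.005],
    [[0.0015, -0.0008, 0], 0, 0.005],
    [[0.0015, -0.0008, 0], 0, 0.005],
    [[0.0015, -0.0008, 0], 0, 0.005],
    [[0.0015, -0.0008, 0], 0, 0.005],
    [[0.0009, -0.0004, 0], 0, 0.005],
    [[0, 0, -0.003], 0, 0.005],
    [[0, 0, -0.006], 0, 0.005],
    [[0, 0.002, -0.012], 0, 0.005],
    [[0, 0.01, -0.02], 0, 0.005]
  ]
}}

```text
time_s: 21.3
ee_pos: [0.3979, -0.0194, 0.1355]
eef_rot: [-3.141, -0.003, 2.795]
force: [0.6, 0.5, -0.3]
grip_width: 0.0113
grip_force: 60.0
```

```bash
python3 - <<'E'
from tip import *
I=[]
for n,(a,b) in(("side",(270,190)),("top",(290,155))):
    c=shot(n,"f_"+n+".png"); print(get_obs()["force"],get_obs()["ee_pos"])
    I.append(cv2.resize(c["image"][b:b+80 if n=="top" else b+35,a:a+90,::-1],None,fx=8 if n=="side" else 3.5,fy=8 if n=="side" else 3.5,interpolation=cv2.INTER_CUBIC))
w=max(i.shape[1] for i in I)
cv2.imwrite("pics/e4.png",np.vstack([cv2.copyMakeBorder(i,0,0,0,w-i.shape[1],0) for i in I]))
E
```

```text
[ 2.60658793 -1.57287068  3.49742835] [ 0.40042181 -0.01828916  0.13985621]
[ 0.26030751 -0.89683946 -1.08138884] [ 0.40037265 -0.01869786  0.13833292]
```

View pics/e4.png

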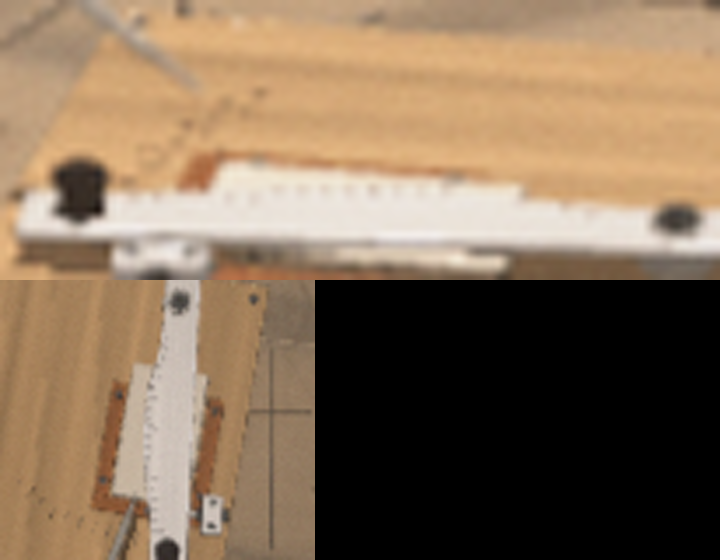

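Both views show the template home, the ply seated and the scriber clear above the jig. No view settles whether the line is there, so I compare the strip beside the edge before and after by number.

```bash
python3 - <<'E'
from h import *
c=camera("top"); E=np.load("edge.npy")
a=cv2.imread("pics/t3f.png").astype(np.float32).mean(2); b=np.mean([camera("top")["image"].astype(np.float32).mean(2) for _ in range(4)],0)
for x,y in E:
    r=[]
    for k in np.arange(-.003,.008,.001):
        u,v=proj(c,[x,y-.0012+k,.022]); m=np.array([[u]],np.float32),np.array([[v]],np.float32)
        r.append(int(cv2.remap(b,*m,cv2.INTER_LINEAR)[0,0]-cv2.remap(a,*m,cv2.INTER_LINEAR)[0,0]))
    print(round(x,3),r)
E
```

```text
0.622 [0, 0, 0, -1, -1, -1, 0, 0, 0, -1, -1]
0.617 [-1, -1, -2, -1, 0, 0, 0, 0, 0, 0, 0]
0.612 [-1, -1, -1, -1, -1, 0, 0, -1, -2, -3, -2]
0.607 [-1, -1, -1, -1, -1, -1, 0, 1, 2, 0, 0]
0.602 [0, 0, 0, 0, 0, 0, 1, 1, 0, -2, -3]
0.597 [-1, -1, 0, 0, 0, 0, 0, 0, 0, 0, 0]
0.592 [0, 0, -1, -1, -1, -1, -1, -1, 0, 0, 0]
0.587 [-1, -1, 0, 0, 0, 0, 0, 0, 0, -1, -2]
0.582 [-1, -1, 0, 0, 0, 0, 0, -1, -1, -2, -1]
0.577 [-2, -3, -2, -1, 0, -1, -1, -1, -1, -2, -1]
0.572 [-2, -1, -1, -1, -1, -1, -2, -1, -1, -1, -1]
0.567 [-1, -1, -1, 0, 0, 0, -1, -1, 0, 0, 0]
0.562 [0, 0, -1, -1, -1, -1, -1, -1, -1, 0, 0]
0.557 [0, -1, -2, -3, -3, -2, 0, -1, -1, -1, -1]
0.552 [0, -1, -2, -3, -3, -1, 0, -1, -1, -1, -1]
0.547 [-1, -2, -3, -4, -5, -3, -1, 0, 0, 0, 0]
0.542 [0, 0, 0, 0, 0, 0, 0, -1, -1, -1, -1]
0.537 [-2, -2, -3, -6, -9, -9, -5, -1, -1, -1, -1]
0.532 [-1, 0, 0, 0, 0, 0, 0, 0, 0, 0, -1]
0.527 [-1, 0, 0, 1, 2, 3, 2, 0, -2, -2, -2]
0.522 [0, 0, 0, 0, 0, -1, -1, -1, -1, -2, -6]
0.517 [-1, 0, 0, -1, -2, -2, -1, -1, -1, -1, -1]
0.512 [0, 0, 0, -2, -5, -5, -3, -2, -2, -3, -5]
```

The camera does not resolve the scribed line, but force showed both contacts at every stop along the stroke. Next I lay the scriber down where it came from.

Emit:
{"name": "jog_arm", "arguments": {
  "rows": [
    [[0.005, 0.03, 0], 0, 0.005],
    [[0.005, 0.03, 0], 0, 0.005],
    [[0.005, 0.03, 0], 0, 0.005],
    [[0.005, 0.03, 0], 0, 0.005],
    [[0.005, 0.03, 0], 0, 0.005],
    [[0.005, 0.03, 0], 0, 0.005],
    [[0.005, 0.03, 0], 0, 0.005],
    [[0.005, 0.03, 0.01], 0, 0.005],
    [[0.004, 0.029, 0.01], 0, 0.005],
    [[0, 0, 0.015], 0, 0.005],
    [[0, 0, 0.015], 0, 0.005],
    [[0, 0, 0], 0, 0.005]
  ]
}}

```text
time_s: 22.65
ee_pos: [0.4471, 0.2484, 0.0824]
eef_rot: [-3.138, -0.004, 2.797]
force: [-1.0, 0.1, -1.0]
grip_width: 0.011
grip_force: 60.0
```

Emit:
{"name": "jog_arm", "arguments": {
  "rows": [
    [[0, 0, 0.004], 0, 0.005],
    [[0, 0, 0.003], 0, 0.005],
    [[0, 0, 0.002], 0, 0.005],
    [[0, 0, 0], 0, 0.005],
    [[0, 0, 0], 0, 0.005]
  ]
}}

```text
time_s: 23.07
ee_pos: [0.4489, 0.2489, 0.0772]
eef_rot: [3.141, 0.0, 2.796]
force: [-0.1, -0.1, -0.4]
grip_width: 0.0111
grip_force: 60.0
```

```bash
python3 - <<'E'
from tip import *
c=camera("side"); o=get_obs(); print(o["ee_pos"],o["force"])
for r in spot_point("scriber_tip",c)[:1]:
    u,v=r["at"][0]*640,r["at"][1]*400; print(r["p"],u,v,np.round(plane(c,u,v,o),4))
E
```

```text
[0.44894488 0.24899769 0.07727175] [0.02217171 0.11245438 0.12938718]
0.4 319.296 179.20000000000002 [0.5756 0.2034 0.0045]
```

Emit:
{"name": "jog_arm", "arguments": {
  "rows": [
    [[0, 0, 0], 0, 0.005],
    [[0, 0, 0], 0, 0.005],
    [[0, 0, 0], 0, 0.005],
    [[0.003, 0, 0.006], 0, 0.005],
    [[0.003, 0, 0.006], 0, 0.005],
    [[0.003, 0, 0.006], 0, 0.005],
    [[0.002, 0, 0.006], 0, 0.005],
    [[0.002, 0, 0.006], 0, 0.005],
    [[0.002, 0, 0.006], 0, 0.005],
    [[0.001, 0, 0.006], 0, 0.005],
    [[0.001, 0, 0.006], 0, 0.005],
    [[0.001, 0, 0.006], 0, 0.005]
  ],
  "squeeze": 3
}}

```text
time_s: 24.17
ee_pos: [0.4317, 0.2552, 0.0222]
eef_rot: [-3.142, -0.0, 2.796]
force: [-0.1, 0.2, -0.7]
grip_width: 0.0119
grip_force: 3.0
```

Emit:
{"name": "jog_arm", "arguments": {
  "rows": [
    [[0.001, 0, 0.006], 0, 0.005],
    [[0, 0, 0.005], 0, 0.005],
    [[0, 0, 0.004], 0, 0.005],
    [[0, 0, 0], 0, 0.005],
    [[0, 0, 0], 0, 0.005]
  ]
}}

```text
time_s: 24.58
ee_pos: [0.4309, 0.2554, 0.0077]
eef_rot: [-3.141, -0.0, 2.796]
force: [-0.0, -0.7, -0.3]
grip_width: 0.0119
grip_force: 3.0
```

Emit:
{"name": "jog_arm", "arguments": {
  "rows": [
    [[0, 0, 0.002], 0, 0.005],
    [[0, 0, 0.002], 0, 0.005],
    [[0, 0, 0], 0, 0.005],
    [[0, 0, 0], 0, 0.013],
    [[0, 0, 0], 0, 0.016],
    [[0, 0, 0], 0, 0.02],
    [[0, 0, 0], 0, 0.035],
    [[0, 0, 0], 0, 0.035],
    [[0, 0, -0.01], 0, 0.035],
    [[0, 0, -0.03], 0, 0.035],
    [[0, 0, -0.04], 0, 0.035],
    [[0.02, 0, -0.03], 0, 0.035]
  ]
}}

```text
time_s: 25.58
ee_pos: [0.4137, 0.2618, 0.117]
eef_rot: [3.14, 0.002, 2.794]
force: [1.1, 0.5, 0.7]
grip_width: 0.0353
grip_force: 0.0
```

Emit:
{"name": "jog_arm", "arguments": {
  "rows": [
    [[0.03, 0, -0.01], 0, 0.035],
    [[0.03, 0, 0], 0, 0.035],
    [[0, 0, 0], 0, 0.035],
    [[0, 0, 0], 0, 0.035]
  ]
}}

```text
time_s: 25.92
ee_pos: [0.355, 0.283, 0.1249]
eef_rot: [3.14, 0.001, 2.798]
force: [0.9, -0.2, 0.9]
grip_width: 0.035
grip_force: 0.0
```

```bash
python3 - <<'E'
from h import *
o=get_obs();print(o["ee_pos"],o["time_s"])
I=[]
for n,(r0,r1,a,b) in(("side",(140,300,220,420)),("top",(140,265,195,445))):
    c=camera(n); d=c["image"][r0:r1,a:b,::-1]; I.append(cv2.resize(d,(500,int(500*(r1-r0)/(b-a))),interpolation=cv2.INTER_CUBIC)[:298])
cv2.imwrite("pics/z.png",np.vstack(I))
E
```

```text
[0.35498203 0.2830379  0.12490237] 25.9167
```

View pics/z.png

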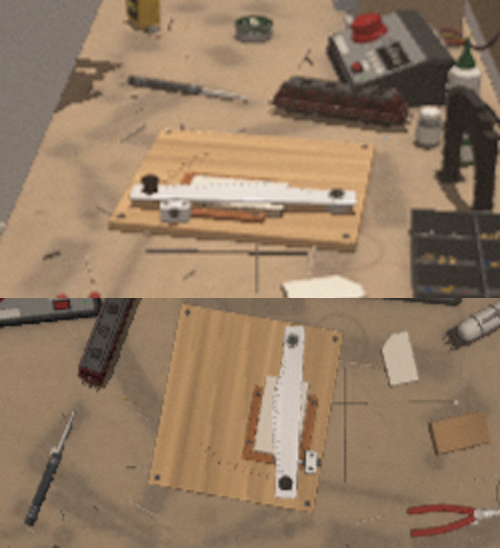

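The scriber lies flat on the bench, at (52,465) in the top half. The template is home, the ply is in its pocket, and the bystanders are where they were.

```bash
python3 -c "
from station import *
print(hand_in())"
```

```text
the job is handed in; nothing more can be done
None
```

The job is handed in at about 26 s: template pushed home on its stop, the curve drawn across the ply, and the scriber laid flat left of the jig. The cameras don't resolve the scribed line; down and side force showed at each of the six stops where I averaged it, but single readings taken while moving were sometimes near zero, so an unbroken line is not confirmed.

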